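Send two used stamps through the tip bucket into the wash tub

ROBOT

A 6-joint arm with a two-finger parallel gripper is mounted at the origin on the work surface. World frame = base frame: x ahead of the robot, y to its left, z up, the work surface at z = 0. Lengths are in m, angles in rad, forces in N, time in s.
With the tool pointing down it reaches from about 0.275 to 0.825 m from the base axis. Payload 5.2 kg.
Tool frame: the origin (TCP) lies at the very end of the fingers, on their centre line; the grasp point (between the pads) lies 19 mm behind it; z points along the fingers, y is the line along which they close (so a half turn about z gives the same grasp; the last joint's range is limited). The gripper opens to 93 mm and grips with 3 to 60 N. Pads are 15 mm wide; open, the fingers measure 128 mm over their backs; the gripper's body (75 mm by 188 mm) begins 65 mm behind the grasp point.
Start: joints at [1.011, 0.259, 1.535, -0, 1.348, -0.203], TCP at [0.192, 0.515, 0.219] pointing down, gripper open.
Joint ranges: [-3.14, 3.14], [-0.91, 2.08], [0.19, 2.58], [-1.22, 4.36], [0.22, 2.71], [-3.12, 3.12]. Speed limits (rad/s): [2.57, 2.57, 3.14, 3.14, 3.14, 3.14].

INTERFACE

Orientations are given as a unit quaternion [w, x, y, z].
In Python, from station import r gives the robot as it stands. The module is installed in compiled form; this text tells all that it offers.
- The arm moves only by the tool jog_arm, never from a script. Its argument "commands" is a list that holds one entry, the list of rows, each a list of 6 numbers: the shift along the tool's x, y, z in units of 25 cm (1.0 is 25 cm), then the turn, a rotation vector about the tool's x, y, z in units of 90 degrees (1.0 is 90 degrees). A call has 1 to 12 rows; each row is the pose to reach, as a shift and turn from the pose commanded when the call began, along the tool's axes at that moment; what a row does not reach only later rows make up. A row lasts 1/12 s, in which the tool goes at most 41.7 mm and 7.16 degrees, less where a joint would pass 70% of its speed; a pose out of reach is approached as far as the arm can. A call with a number of a shift or a turn outside -1 to 1 is refused whole. A call with a gripper value outside its range is refused whole. "gripper" is the closure, from -1 (fully open) to 1 (shut), set as the call begins (left out, the last holds). The fingers move at their own pace and stop on an object; the grip force is fixed at half the most. Time passes only in rows, so rows that repeat a pose let the fingers close. It gives the time, the measured TCP pose, the force, the opening and the grip force at its end, in the units of the state.
- r.sense(): the state, without advancing time (a new reading comes with each control period).
- r.snapshot(name): name is "scene" or "side" or "wrist"; returns a dict with "pixels" (420x560x3 uint8, red, green, blue), "fovy" (degrees; the focal length in pixels is half the picture's height over the tangent of half this angle, whatever the lens; pixels are square), "cx", "cy" (the principal point, pixels), "R" (3x3) and "t" (3): a world point X has camera coordinates R X + t; the wrist camera has in their place "mount" (4x4, takes a point from camera to tool coordinates, whose origin is the TCP and whose axes are the flange's). Camera axes: x right, y down, z forward; pixel columns grow to the right and rows downward; lengths in m; the calibration is good to about 2 mm. A picture is of the moment at which its call begins: read the wrist's pose just before it. There is no depth.
- r.close_job(): hands the job in; it is judged then, once.
The state is a dict: "t": time; "joints": joint angles; "qd": joint speeds; "tau": joint torques, N m; "tool_pos": TCP position; "ee_rot": TCP orientation; "force": force on the tool from outside, world axes, zero at the start; "torque": the same for the moment, N m; "grip_width": finger opening in m; "finger_force": force on a finger pad.
Only numpy, scipy, OpenCV 4.12 (cv2) and the standard library are available. Lean on these libraries where they do the work, as an engineer would, in place of code of your own. Each camera call takes 0.05 s, during which the arm holds its last target. There are 200 camera calls.

TASK

Put the two square-footed stamps side by side into the tip bucket, one at a time, setting them down lightly so that the weight of the two together, and nothing else, trips the bucket and dumps both into the wash tub. Then swing the empty bucket back upright, ready for the next load. Leave the round-footed stamp where it stands.

Things in the scene. Friction and masses are not known exactly. Their poses are not given: they have to be found in the camera images.
- stamp_a: Hand stamp for printing, with a SQUARE foot: brass plate 46 x 46 mm, 12 mm thick, under a wooden block 43 x 43 mm that ends 30 mm up; on it a dark turned wooden knob, upright cylinder 28 mm across from 46 to 69 mm up, top at 72 mm. About 250 g. Stands on the table. Origin: centre of the underside, z up, x and y square to the foot's sides.
- stamp_b: The other square-footed hand stamp, the same as stamp_a.
- round_stamp: A similar hand stamp that stays where it is: its foot is a ROUND disc 52 mm across; same knob, same height.
- tub: Grey plastic wash tub fixed to the table, an aluminium tip bucket hung over it between two steel posts. Origin: on the table below the hinge; x is the way the bucket tips, y runs along the hinge, z up. Tub x -90 to 190, y -115 to 115 mm, walls 6 mm thick, 60 mm high. Posts at y = +-119 mm, 227 mm high. Hinge at x = 0, z = 215 mm.
- bucket_floor (a point): On the bucket's flat floor, 71 mm (x) by 152 mm (y), at its centre; axes as the tub's when upright, then 61 mm ahead of the hinge and 195 mm above the table. Stamps fit at y = +37 and -37 mm, feet square to the bucket. Back wall and side walls 48 mm high; the front is a lip sloping up at 40 degrees, 25 mm high.
- counterweight (a point): Centre of the dark steel counterweight bar behind the hinge: 30 mm thick, 100 mm long along the hinge. In the tub's frame at x = -67, z = 228 mm with the bucket upright; tipped, it stands above the hinge at x = 31, z = 276 mm. Pushing it with 2 to 5 N against the tub's x, by some 100 mm, swings the bucket back.
- tipper (a joint): Tilt of the bucket: 0 upright on its stop (start), 1.85 rad tipped forward on the other stop, mouth down. One stamp does not trip it, but one stamp and a push of about 1 N would: let go a few mm above the floor, do not press. Two stamps trip it. Tipped it stays so, even empty; swung back below about 1.2 rad it falls home by itself.
Not all that is in view belongs to the job. Leave any blue or red look-alike of the stamp_b alone.

How it is judged:
On the way, in this order (a step that is already met when the one before it is completed fails the run):
1. one square-footed stamp sits in the upright bucket, let go ((((x of stamp_a in the frame of tub between 0 and 0.15 m and y of stamp_a in the frame of tub between -0.085 and 0.085 m and z of stamp_a in the frame of tub between 0.115 and 0.24 m) and contact force between the fingers and stamp_a below 1 N) or ((x of stamp_b in the frame of tub between 0 and 0.15 m and y of stamp_b in the frame of tub between -0.085 and 0.085 m and z of stamp_b in the frame of tub between 0.115 and 0.24 m) and contact force between the fingers and stamp_b below 1 N)) and value of joint tipper below 0.1 rad), for 0.2 s.
2. the bucket trips with both stamps in it, neither held (x of stamp_a in the frame of tub between 0 and 0.15 m and y of stamp_a in the frame of tub between -0.085 and 0.085 m and z of stamp_a in the frame of tub between 0.115 and 0.24 m and x of stamp_b in the frame of tub between 0 and 0.15 m and y of stamp_b in the frame of tub between -0.085 and 0.085 m and z of stamp_b in the frame of tub between 0.115 and 0.24 m and contact force between the fingers and stamp_a below 1 N and contact force between the fingers and stamp_b below 1 N and value of joint tipper above 0.12 rad).
3. the bucket is tipped right over and both stamps are in the tub (value of joint tipper above 1.6 rad and x of stamp_a in the frame of tub between -0.09 and 0.19 m and y of stamp_a in the frame of tub between -0.115 and 0.115 m and z of each of stamp_a, stamp_b in the frame of tub below 0.09 m and x of stamp_b in the frame of tub between -0.09 and 0.19 m and y of stamp_b in the frame of tub between -0.115 and 0.115 m), for 0.2 s.
At the end, for the whole second after the job is handed in: The bucket is upright again (within 0.1 rad of its stop) and at rest; both square-footed stamps lie still inside the tub (origin within its walls and lower than 90 mm); the round-footed stamp stands within 30 mm of its start (value of joint tipper below 0.1 rad and velocity of joint tipper between -0.1 and 0.1 rad/s and x of stamp_a in the frame of tub between -0.09 and 0.19 m and y of stamp_a in the frame of tub between -0.115 and 0.115 m and z of each of stamp_a, stamp_b in the frame of tub below 0.09 m and x of stamp_b in the frame of tub between -0.09 and 0.19 m and y of stamp_b in the frame of tub between -0.115 and 0.115 m and linear speed of each of stamp_a, stamp_b below 0.05 m/s and distance of round_stamp from where it was at the start of the episode below 0.03 m and angle between round_stamp's own z axis and vertical below 0.2 rad); the robot touches nothing.
It fails at once if the round-footed stamp is lifted, knocked over or moved by more than 30 mm (distance of round_stamp from where it was at the start of the episode above 0.03 m or angle between round_stamp's own z axis and vertical above 0.5 rad).
It also fails if it takes over 61 s, if anything falls off the work surface, if the arm or the gripper's body presses on something with over 40 N, if the wrist force passes 120 N, or if a joint passes its speed limit or range.

## Working session

There is one attempt and no reset: what is moved stays moved. The work goes in short steps, Python scripts to look and compute and a tool call to move; the robot and the scene stay as the last step left them, time stands still between calls to the robot, and variables do not carry over. Pictures are saved under pics/ and viewed, at most 10 in all, crops included, and the job is handed in when it is done.

Besides the shell and the picture viewer there is one more tool, called after "Emit:" by a JSON object that holds its "api" and its "payload". jog_arm: Moves the arm, as the interface text tells. Its arguments: {"type":"object","properties":{"commands":{"type":"array"},"gripper":{"type":"number"}},"required":["commands"]}

```bash
mkdir -p pics
cat > h.py <<'E'
import numpy as np, cv2
from station import r
from scipy.spatial.transform import Rotation as Ro
def snap(n,f=None):
    s=r.sense(); d=r.snapshot(n)
    im=cv2.cvtColor(np.array(d["pixels"]),cv2.COLOR_RGB2BGR)
    if f: cv2.imwrite("pics/"+f,im)
    F=210/np.tan(np.radians(d["fovy"])/2)
    if n=="wrist":
        M=np.array(d["mount"]); q=s["ee_rot"]; T=np.eye(4)
        T[:3,:3]=Ro.from_quat([q[1],q[2],q[3],q[0]]).as_matrix(); T[:3,3]=s["tool_pos"]
        W=T@M; R=W[:3,:3].T; t=-R@W[:3,3]
    else: R=np.array(d["R"]); t=np.array(d["t"])
    return dict(im=im,F=F,c=(d["cx"],d["cy"]),R=R,t=t)
def plane(v,uv,z):
    uv=np.atleast_2d(uv).astype(float)
    d=np.c_[(uv-v["c"])/v["F"],np.ones(len(uv))]@v["R"]; o=-v["R"].T@v["t"]
    return o+d*((z-o[2])/d[:,2])[:,None]
def proj(v,X):
    c=np.atleast_2d(X)@v["R"].T+v["t"]; return c[:,:2]/c[:,2:]*v["F"]+v["c"]
E
python3 - <<'E'
from h import *
for n in("scene","side"):
    v=snap(n,n+"0.png"); print(n,v["F"],v["c"],-v["R"].T@v["t"],v["R"][2])
v=snap("wrist","w0.png");print(-v["R"].T@v["t"],v["R"])
print(r.sense())
E
```

```text
scene 524.5233825848645 (278.12319193591844, 204.1680614796439) [ 1.09136233 -0.19426924  0.91460835] [-0.60199697  0.09230705 -0.79314504]
side 379.2401582313143 (287.2109223461609, 207.97516315815776) [ 0.22621835 -0.60009864  0.57936767] [ 0.3967531   0.70442774 -0.58853083]
[0.1302431  0.53795925 0.38483854] [[ 0.34975521  0.93683917 -0.00191187]
 [ 0.91007717 -0.33927828  0.23801218]
 [ 0.22233047 -0.08498595 -0.97126029]]
{'t': 0.15, 'joints': array([ 1.01120806e+00,  2.59185790e-01,  1.53577874e+00, -1.19309721e-06,
        1.34802641e+00, -2.02798386e-01]), 'qd': array([ 0.00040388, -0.00057215, -0.00273625,  0.00075874, -0.00029678,
       -0.00012261]), 'tau': array([ 2.66129158e-03, -4.37644064e+01, -2.84231865e+01,  7.20674708e-02,
        3.80777044e-02, -7.52959704e-05]), 'tool_pos': array([0.19185629, 0.51502171, 0.21802446]), 'ee_rot': array([-2.59561475e-04,  1.77450044e-01,  9.84129561e-01, -6.49176815e-04]), 'force': array([-0.12869827, -0.39698255,  0.83685918]), 'torque': array([0.03667423, 0.01735861, 0.02485181]), 'finger_force': 0.0, 'grip_width': 0.09306984466459314}
```

View pics/scene0.png

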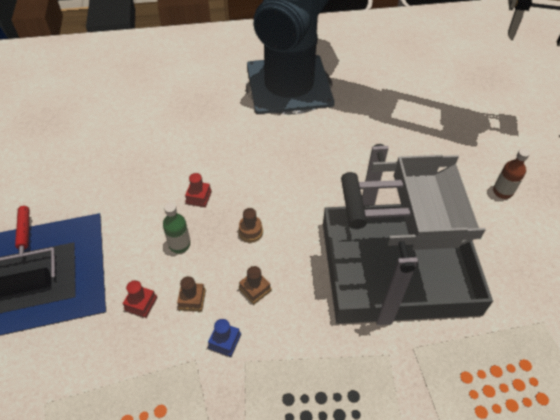

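View pics/side0.png

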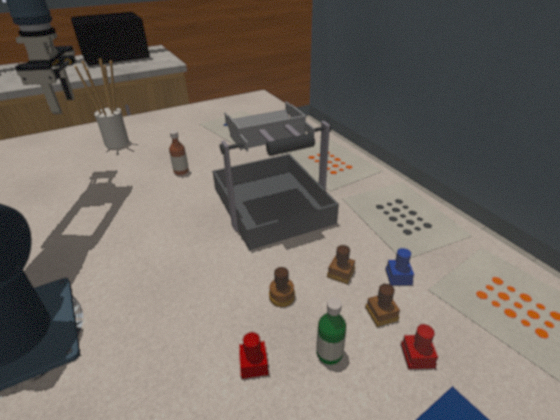

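The scene view shows three brown stamps: (250,226) with a rounded foot, and (190,294) and (255,284) with cornered feet. The blue one at (224,337) and the red ones at (197,190) and (138,298) are look-alikes. The tub is at about (405,260), and the bucket's mouth points to image right, which is +y. I'll confirm the brown three in a crop.

Run:
```python
from h import *
v=snap("scene")
c=cv2.resize(v["im"][190:320,160:290],None,fx=4.5,fy=4.5,interpolation=cv2.INTER_CUBIC); cv2.imwrite("pics/c1.png",c)
c=cv2.resize(v["im"][140:335,315:495],None,fx=3,fy=3,interpolation=cv2.INTER_CUBIC); cv2.imwrite("pics/c2.png",c)
for n,k in(("a",(190,294)),("b",(255,284)),("r",(250,226))):
    print(n,plane(v,(k[0],k[1]-10),.06))
```

```text
a [[ 0.60227659 -0.28232272  0.06      ]]
b [[ 0.59875463 -0.16159613  0.06      ]]
r [[ 0.46428973 -0.15542117  0.06      ]]
```

View pics/c1.png

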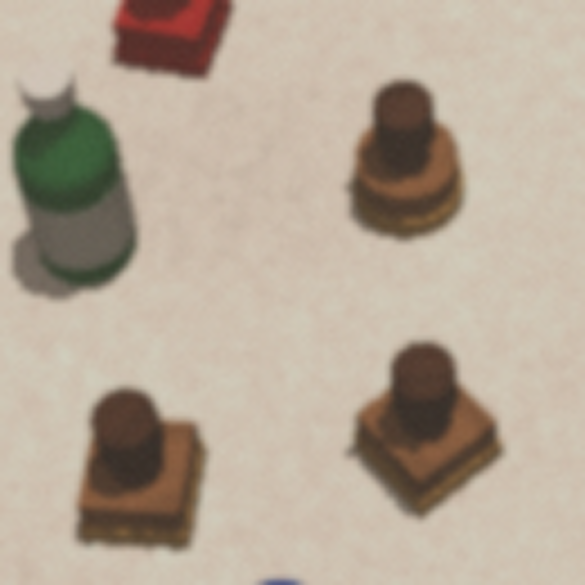

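View pics/c2.png

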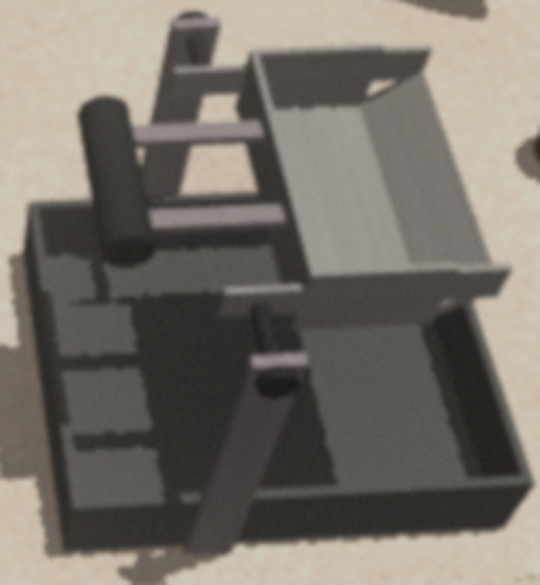

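The crop confirms it: (250,226) has a round foot, so it is round_stamp. (190,294) and (255,284) have square brass feet, so they are the two stamps. The bucket is upright, with its mouth toward image right.

Run:
```python
from h import *
v=snap("scene")
def P(l,off,s,z): return plane(v,np.array(l)/s+off,z)[:,:2].round(4)
T=P([(65,513),(532,487),(30,203)],(315,140),3,.06);print("rim",T, np.linalg.norm(T[1]-T[0]),np.linalg.norm(T[2]-T[0]))
p=P([(197,24),(278,358)],(315,140),3,.227);print("posts",p,np.linalg.norm(p[0]-p[1]),p.mean(0))
F=P([(277,110),(310,275),(410,270),(362,98)],(315,140),3,.195);print("floor",F,F.mean(0))
w=P([(30,203),(65,513)],(315,140),3,.06)
d=T[1]-T[0];print("xaxis deg",np.degrees(np.arctan2(d[1],d[0])))
d=p[0]-p[1];print("yaxis posts deg",np.degrees(np.arctan2(d[1],d[0])))
d=T[2]-T[0];print("yaxis rim deg",np.degrees(np.arctan2(d[1],d[0])))
for n,l,k in(("a",[(82,500),(185,513),(203,424)],(123,410)),("b",[(357,428),(420,478),(497,430)],(424,365))):
    q=P(l,(160,190),4.5,.03); d=q[1]-q[0]; e=q[2]-q[1]
    print(n,"cen",(q[0]+q[2])/2,"knob",P([k],(160,190),4.5,.072),np.linalg.norm(d),np.linalg.norm(e),np.degrees(np.arctan2(d[1],d[0])),np.degrees(np.arctan2(e[1],e[0])))
print(Ro.from_quat(np.roll(r.sense()["ee_rot"],-1)).as_matrix().round(3))
```

```text
rim [[ 0.6945 -0.0271]
 [ 0.7187  0.2537]
 [ 0.4655 -0.0013]] 0.28184087709202155 0.23044877955849538
posts [[0.4699 0.0874]
 [0.7035 0.0663]] 0.23455099658709622 [0.5867  0.07685]
floor [[0.517  0.1294]
 [0.636  0.1119]
 [0.6408 0.1681]
 [0.5152 0.1832]] [0.57725 0.14815]
xaxis deg 85.07428688011169
yaxis posts deg 174.8387450065223
yaxis rim deg 173.57194820486103
a cen [ 0.6039  -0.28285] knob [[ 0.6025 -0.2856]] 0.043420041455530606 0.041522162756773645 73.81896951054213 166.06415791209827
b cen [ 0.6059  -0.16365] knob [[ 0.5994 -0.1627]] 0.035945653422910534 0.03899743581314031 40.82605062362564 116.82787401031446
[[-0.937  0.349 -0.   ]
 [ 0.349  0.937 -0.001]
 [ 0.    -0.001 -1.   ]]
```

Measured sizes match the given ones: rim 282 x 230 mm, post spacing 235 mm, foot sides about 43 mm. The tub origin is about (0.587, 0.075), with its x axis at about 85 deg. Next I'll move toward the stamps.

Emit:
{"api": "jog_arm", "payload": {"commands": [[[0, 0, -0.48, 0, 0, 0.2], [-0.98, -0.7, -0.48, 0, 0, 0.94], [-0.98, -0.7, -0.48, 0, 0, 0.94], [-0.98, -0.7, -0.48, 0, 0, 0.94], [-0.98, -0.7, -0.48, 0, 0, 0.94], [-0.98, -0.7, -0.48, 0, 0, 0.94], [-0.98, -0.7, -0.48, 0, 0, 0.94], [-0.98, -0.7, -0.48, 0, 0, 0.94], [-0.98, -0.7, -0.48, 0, 0, 0.94], [-0.98, -0.7, -0.48, 0, 0, 0.94], [-0.98, -0.7, -0.48, 0, 0, 0.94], [-0.98, -0.7, -0.48, 0, 0, 0.94]]]}}

```text
t: 1.25
tool_pos: [0.3609, 0.2651, 0.3387]
ee_rot: [-0.0, 0.796, 0.605, 0.0]
force: [0.5, -0.1, -0.3]
grip_width: 0.0931
finger_force: 0.0
```

```bash
cat >> h.py <<'E'
def to(X,yaw=None):
    "units from present pose to world point X, tool-y yaw deg"
    s=r.sense(); A=Ro.from_quat(np.roll(s["ee_rot"],-1)).as_matrix()
    y0=np.degrees(np.arctan2(A[1,1],A[0,1])); yaw=y0 if yaw is None else yaw
    c,k=np.cos(np.radians(yaw)),np.sin(np.radians(yaw))
    B=np.array([[-k,c,0],[c,k,0],[0,0,-1]]).T; B=np.c_[[-k,c,0],[c,k,0],[0,0,-1]]
    if np.linalg.det(B)<0: B[:,0]*=-1
    d=A.T@(np.array(X)-s["tool_pos"])/.25; w=Ro.from_matrix(A.T@B).as_rotvec()/(np.pi/2)
    print("t",round(s["t"],2),"pos",np.round(s["tool_pos"],4),"yaw",round(y0,2),"q6",round(s["joints"][5],2),"w",round(s["grip_width"],4),"F",np.round(s["force"],2),"-> shift",d.round(3),"turn",w.round(3))
E
python3 -c "
from h import *
to((.585,-.225,.33),-15)"
```

```text
t 1.25 pos [0.3609 0.2651 0.3387] yaw -15.51 q6 0.65 w 0.0931 F [ 0.5  -0.11 -0.29] -> shift [-1.649  1.388  0.035] turn [ 0.    -0.    -0.006]
```

Emit:
{"api": "jog_arm", "payload": {"commands": [[[-1, 0.84, 0.02, 0, 0, 0], [-1, 0.84, 0.02, 0, 0, 0], [-1, 0.84, 0.02, 0, 0, 0], [-1, 0.84, 0.02, 0, 0, 0], [-1, 0.84, 0.02, 0, 0, 0], [-1, 0.84, 0.02, 0, 0, 0], [-1, 0.84, 0.02, 0, 0, 0], [-1, 0.84, 0.02, 0, 0, 0], [-1, 0.84, 0.02, 0, 0, 0]]]}}

```text
t: 2.0
tool_pos: [0.5004, -0.0358, 0.3324]
ee_rot: [0.001, 0.795, 0.606, -0.001]
force: [-0.7, 0.1, -0.3]
grip_width: 0.0926
finger_force: 0.0
```

Emit:
{"api": "jog_arm", "payload": {"commands": [[[-0.65, 0.55, 0.02, 0, 0, 0], [-0.65, 0.55, 0.02, 0, 0, 0], [-0.65, 0.55, 0.02, 0, 0, 0], [-0.65, 0.55, 0.02, 0, 0, 0], [-0.65, 0.55, 0.02, 0, 0, 0], [-0.65, 0.55, 0.02, 0, 0, 0], [-0.65, 0.55, 0.02, 0, 0, 0], [-0.65, 0.55, 0.02, 0, 0, 0]]]}}

```text
t: 2.67
tool_pos: [0.5888, -0.2219, 0.3281]
ee_rot: [-0.001, 0.794, 0.608, -0.0]
force: [-0.2, -0.0, -0.1]
grip_width: 0.0932
finger_force: 0.0
```

```bash
python3 -c "
from h import *
v=snap('wrist','w1.png'); to((.6025,-.2845,.15),-15)
print(proj(v,[(.603,-.285,.03),(.602,-.163,.03),(.464,-.155,.03)]))"
```

```text
t 2.72 pos [ 0.5887 -0.2213  0.3287] yaw -15.0 q6 -0.28 w 0.0931 F [0.24 0.82 0.5 ] -> shift [-0.231  0.119  0.715] turn [-0.    -0.001  0.   ]
[[301.28637886 222.11842403]
 [280.06911281 144.13050874]
 [188.66103718 163.69183648]]
```

View pics/w1.png

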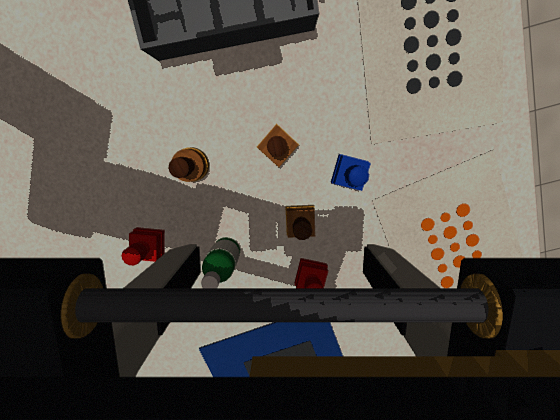

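The wrist view shows stamp b (lit, diamond-turned) at (278,146) and stamp a (in shadow) at (301,222). The round stamp is at (188,164), the green bottle at (220,262) and a red look-alike at (312,275). Next I'll get the foot angles from colour masks.

Run:
```python
from h import *
v=snap("wrist"); hsv=cv2.cvtColor(v["im"],cv2.COLOR_BGR2HSV)
for n,(x,y) in(("a",(301,222)),("b",(278,146))):
    w=hsv[y-32:y+32,x-32:x+32].copy()
    print(n,[w[32+dy,32+dx].tolist() for dx,dy in((0,0),(-8,-9),(8,-9),(28,0),(-28,-20))])
    m=((w[...,0]>3)&(w[...,0]<25)&(w[...,1]>105)&(w[...,2]>25)).astype(np.uint8)
    m=cv2.morphologyEx(m,cv2.MORPH_OPEN,np.ones((3,3)))
    c=max(cv2.findContours(m,0,1)[0],key=cv2.contourArea)+np.array([x-32,y-32])
    X=plane(v,c[:,0]+0.0,.02)[:,:2]
    rc=cv2.minAreaRect((X*1000).astype(np.float32)); print(rc,cv2.minAreaRect(c))
    k=((w[...,2]<(75 if n=="b" else 45))&(w[...,0]<25)).astype(np.uint8)
    k=cv2.morphologyEx(k,cv2.MORPH_OPEN,np.ones((3,3)))
    c=max(cv2.findContours(k,0,1)[0],key=cv2.contourArea)+np.array([x-32,y-32])
    (cx,cy),rad=cv2.minEnclosingCircle(c);print("knob",cx,cy,rad,plane(v,(cx,cy),.066))
```

```text
a [[10, 209, 22], [13, 181, 55], [15, 190, 47], [13, 50, 91], [17, 35, 182]]
((601.2955322265625, -285.6549072265625), (50.81881332397461, 45.27880859375), 77.46446990966797) ((299.9254455566406, 221.21141052246094), (31.056386947631836, 28.80833625793457), 87.61405944824219)
knob 301.94775390625 227.84327697753906 11.539677619934082 [[ 0.60228953 -0.28337841  0.066     ]]
b [[10, 192, 53], [13, 193, 102], [13, 195, 106], [26, 26, 166], [30, 22, 166]]
((597.43310546875, -163.96795654296875), (45.4944953918457, 46.00273132324219), 32.79803466796875) ((277.1597595214844, 145.49362182617188), (31.313932418823242, 30.91826629638672), 42.709388732910156)
knob 278.0 148.25 12.412291526794434 [[ 0.5982992  -0.16664841  0.066     ]]
```

Emit:
{"api": "jog_arm", "payload": {"commands": [[[-0.23, 0.12, 0.7, 0, 0, -0.011], [-0.23, 0.12, 0.7, 0, 0, -0.011], [-0.23, 0.12, 0.7, 0, 0, -0.011], [-0.23, 0.12, 0.7, 0, 0, -0.011], [-0.23, 0.12, 0.7, 0, 0, -0.011], [-0.23, 0.12, 0.7, 0, 0, -0.011], [-0.23, 0.12, 0.7, 0, 0, -0.011]]]}}

```text
t: 3.35
tool_pos: [0.6028, -0.2844, 0.1538]
ee_rot: [-0.001, 0.788, 0.616, -0.0]
force: [-0.2, -1.4, 0.3]
grip_width: 0.0929
finger_force: 0.0
```

```bash
python3 -c "
from h import *
to((.6022,-.2845,.042),-14)"
```

```text
t 3.35 pos [ 0.6028 -0.2844  0.1538] yaw -14.0 q6 -0.36 w 0.0929 F [-0.17 -1.44  0.27] -> shift [-0.001 -0.001  0.447] turn [-0.001 -0.001  0.   ]
```

Emit:
{"api": "jog_arm", "payload": {"commands": [[[0, 0, 0.15, 0, 0, 0], [0, 0, 0.3, 0, 0, 0], [0, 0, 0.39, 0, 0, 0], [0, 0, 0.445, 0, 0, 0], [0, 0, 0.445, 0, 0, 0]]], "gripper": -1}}

```text
t: 3.77
tool_pos: [0.6029, -0.2841, 0.0422]
ee_rot: [-0.001, 0.788, 0.616, -0.0]
force: [-0.6, -0.1, 0.0]
grip_width: 0.0932
finger_force: 0.0
```

Emit:
{"api": "jog_arm", "payload": {"commands": [[[0, 0, 0, 0, 0, 0], [0, 0, 0, 0, 0, 0], [0, 0, 0, 0, 0, 0], [0, 0, 0, 0, 0, 0], [0, 0, 0, 0, 0, 0], [0, 0, 0, 0, 0, 0], [0, 0, 0, 0, 0, 0], [0, 0, 0, 0, 0, 0]]], "gripper": 1}}

```text
t: 4.43
tool_pos: [0.6031, -0.2861, 0.0425]
ee_rot: [0.0, 0.788, 0.615, 0.0]
force: [0.0, 0.4, -0.2]
grip_width: 0.0443
finger_force: 0.0
```

Emit:
{"api": "jog_arm", "payload": {"commands": [[[0, 0, -0.05, 0, 0, 0], [0, 0, -0.15, 0, 0, 0], [0, 0, -0.3, 0, 0, 0], [0, 0, -0.45, 0, 0, 0], [0, 0, -0.6, 0, 0, 0], [0, 0, -0.75, 0, 0, 0], [0, 0, -0.9, 0, 0, 0], [0, 0, -1, 0, 0, 0], [0, 0, -1, 0, 0, 0], [0, 0, -1, 0, 0, 0]]]}}

```text
t: 5.27
tool_pos: [0.6037, -0.2865, 0.2955]
ee_rot: [0.002, 0.788, 0.615, 0.001]
force: [0.1, -0.2, 0.3]
grip_width: 0.0003
finger_force: 0.0
```

```bash
python3 -c "
from h import *
to((.6294,.1325,.33),-5.2)
v=snap('wrist','w2.png')"
```

```text
t 5.27 pos [ 0.6037 -0.2865  0.2955] yaw -14.05 q6 -0.36 w 0.0003 F [ 0.09 -0.22  0.28] -> shift [ 1.65  -0.307 -0.142] turn [ 0.003  0.001 -0.098]
```

The fingers were still closing when I lifted, so they came up empty. I'll check whether the stamp was disturbed.

Run:
```python
from h import *
v=snap("wrist"); hsv=cv2.cvtColor(v["im"],cv2.COLOR_BGR2HSV)
m=((hsv[...,0]>3)&(hsv[...,0]<25)&(hsv[...,1]>105)&(hsv[...,2]>25)).astype(np.uint8)
m=cv2.morphologyEx(m,cv2.MORPH_OPEN,np.ones((3,3)))
for c in cv2.findContours(m,0,1)[0]:
    if 300<cv2.contourArea(c)<4000:
        X=plane(v,c[:,0],.02)[:,:2]*1000
        print(cv2.boundingRect(c),cv2.minAreaRect(X.astype(np.float32)))
cv2.imwrite("pics/w3.png",v["im"])
```

```text
(264, 171, 33, 34) ((601.2439575195312, -285.9536437988281), (47.50693893432617, 45.17704391479492), 76.56336975097656)
(129, 102, 51, 39) ((457.914306640625, -156.3909149169922), (49.312740325927734, 67.24578094482422), 75.9194107055664)
(232, 76, 47, 48) ((597.3006591796875, -164.50616455078125), (45.23484420776367, 47.693946838378906), 33.02460861206055)
```

View pics/w3.png

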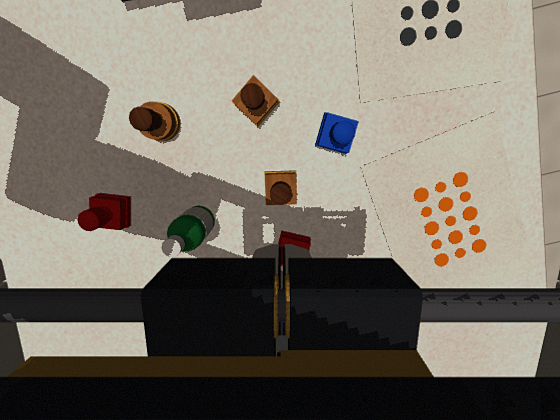

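The picture shows stamp a still standing undisturbed at (281,187). I'll retry and leave the fingers more time to close.

Emit:
{"api": "jog_arm", "payload": {"commands": [[[0.004, -0.008, 0, 0, 0, 0], [0.004, -0.008, 0.1, 0, 0, 0], [0.004, -0.008, 0.2, 0, 0, 0], [0.004, -0.008, 0.3, 0, 0, 0], [0.004, -0.008, 0.4, 0, 0, 0], [0.004, -0.008, 0.5, 0, 0, 0], [0.004, -0.008, 0.6, 0, 0, 0], [0.004, -0.008, 0.65, 0, 0, 0], [0.004, -0.008, 0.7, 0, 0, 0], [0.004, -0.008, 0.85, 0, 0, 0], [0.004, -0.008, 0.96, 0, 0, 0], [0.004, -0.008, 1.0, 0, 0, 0]]], "gripper": -0.3}}

```text
t: 6.37
tool_pos: [0.5976, -0.282, 0.0362]
ee_rot: [-0.005, 0.788, 0.615, -0.002]
force: [-1.1, 1.6, -1.1]
grip_width: 0.0602
finger_force: 0.0
```

Emit:
{"api": "jog_arm", "payload": {"commands": [[[0, 0, 0.012, 0, 0, 0], [0, 0, 0.012, 0, 0, 0], [0, 0, 0.012, 0, 0, 0], [0, 0, 0.012, 0, 0, 0], [0, 0, 0.012, 0, 0, 0], [0, 0, 0.012, 0, 0, 0], [0, 0, 0.012, 0, 0, 0], [0, 0, 0.012, 0, 0, 0], [0, 0, 0.012, 0, 0, 0], [0, 0, 0.012, 0, 0, 0]]], "gripper": 1}}

```text
t: 7.2
tool_pos: [0.6021, -0.2851, 0.0411]
ee_rot: [0.001, 0.788, 0.615, 0.0]
force: [-1.7, -0.1, 6.1]
grip_width: 0.0274
finger_force: 30.0
```

Emit:
{"api": "jog_arm", "payload": {"commands": [[[0, 0, -0.05, 0, 0, 0], [0, 0, -0.15, 0, 0, 0], [0, 0, -0.3, 0, 0, 0], [0, 0, -0.45, 0, 0, 0], [0, 0, -0.6, 0, 0, 0], [0, 0, -0.75, 0, 0, 0], [0, 0, -0.9, 0, 0, 0], [0, 0, -1, 0, 0, 0], [0, 0, -1, 0, 0, 0], [0, 0, -1, 0, 0, 0], [0, 0, -1, 0, 0, 0]]]}}

```text
t: 8.12
tool_pos: [0.6006, -0.284, 0.2877]
ee_rot: [-0.001, 0.788, 0.615, -0.0]
force: [-0.4, -0.1, -3.4]
grip_width: 0.0273
finger_force: 30.0
```

```bash
python3 -c "
from h import *
to((.6294,.1325,.33),-6)"
```

```text
t 8.12 pos [ 0.6006 -0.284   0.2877] yaw -14.05 q6 -0.36 w 0.0273 F [-0.43 -0.14 -3.43] -> shift [ 1.644 -0.293 -0.167] turn [-0.002 -0.001 -0.089]
```

Emit:
{"api": "jog_arm", "payload": {"commands": [[[0.05, 0, -0.15, 0, 0, 0], [0.2, -0.05, -0.16, 0, 0, -0.04], [0.95, -0.29, -0.16, 0, 0, -0.09], [0.95, -0.29, -0.16, 0, 0, -0.09], [0.95, -0.29, -0.16, 0, 0, -0.09], [0.95, -0.29, -0.16, 0, 0, -0.09], [0.95, -0.29, -0.16, 0, 0, -0.09], [0.95, -0.29, -0.16, 0, 0, -0.09], [0.95, -0.29, -0.16, 0, 0, -0.09], [0.95, -0.29, -0.16, 0, 0, -0.09]]]}}

```text
t: 8.95
tool_pos: [0.5882, -0.0367, 0.3274]
ee_rot: [-0.001, 0.743, 0.67, -0.001]
force: [-0.1, -0.5, -2.0]
grip_width: 0.0273
finger_force: 30.0
```

```bash
python3 -c "
from h import *
to((.6294,.1325,.33),-5.8)"
```

```text
t 8.95 pos [ 0.5882 -0.0367  0.3274] yaw -5.93 q6 -0.15 w 0.0273 F [-0.09 -0.45 -1.96] -> shift [ 0.69   0.094 -0.011] turn [-0.002  0.    -0.001]
```

Emit:
{"api": "jog_arm", "payload": {"commands": [[[0.15, 0.09, -0.01, 0, 0, 0], [0.3, 0.09, -0.01, 0, 0, 0], [0.45, 0.09, -0.01, 0, 0, 0], [0.6, 0.09, -0.01, 0, 0, 0], [0.69, 0.095, -0.01, 0, 0, 0], [0.69, 0.095, -0.01, 0, 0, 0], [0.69, 0.095, -0.01, 0, 0, 0], [0.69, 0.095, -0.01, 0, 0, 0]]]}}

```text
t: 9.62
tool_pos: [0.6305, 0.1307, 0.3307]
ee_rot: [-0.0, 0.743, 0.669, -0.001]
force: [1.1, -0.3, -2.5]
grip_width: 0.0272
finger_force: 30.0
```

Run:
```python
from h import *
to((.6294,.1325,.239),-5.8)
s=snap("scene"); w=snap("wrist")
c=cv2.resize(s["im"][120:300,315:495],None,fx=2,fy=2,interpolation=cv2.INTER_CUBIC)
cv2.imwrite("pics/p1.png",np.hstack([c,cv2.resize(w["im"],(480,360))]))
```

```text
t 9.62 pos [0.6305 0.1307 0.3307] yaw -6.05 q6 0.14 w 0.0272 F [ 1.06 -0.32 -2.52] -> shift [ 0.007 -0.005  0.367] turn [-0.001  0.001 -0.003]
```

View pics/p1.png

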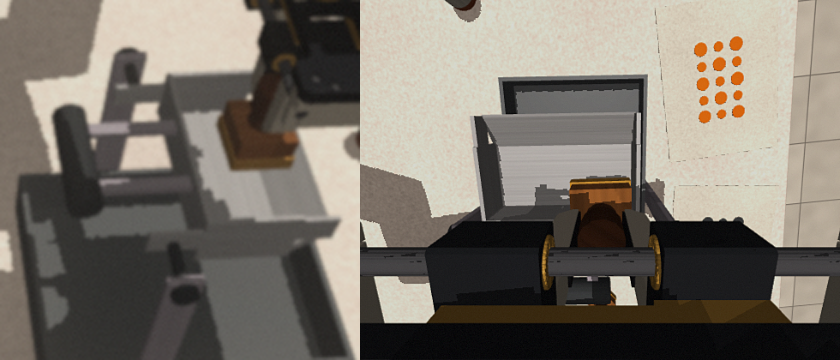

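The scene crop shows stamp a hanging above the near half of the bucket. The wrist crop shows the floor/lip fold at row 146 of the crop, columns 500 to 634, and the stamp's front brass edge at row 181.

Run:
```python
from h import *
w=snap("wrist")
f=lambda l:(np.array(l,float)-(360,0))*(560/480)
A=plane(w,f([(499,146),(634,145)]),.195);print("fold",A,np.linalg.norm(A[1]-A[0]))
B=plane(w,f([(570,183),(632,181)]),.29);print("stamp front",B,np.linalg.norm(B[1]-B[0]))
C=plane(w,f([(481,116),(643,113)]),.211);print("lip top",C)
for P in (A,B,C): d=P[1]-P[0]; print(np.degrees(np.arctan2(d[1],d[0])))
```

```text
fold [[0.5191177  0.17962563 0.195     ]
 [0.67109022 0.16443985 0.195     ]] 0.15272935072019972
stamp front [[0.60707401 0.14946303 0.29      ]
 [0.65672822 0.14579752 0.29      ]] 0.049789320250221814
lip top [[0.51283351 0.21310748 0.211     ]
 [0.68118436 0.1980509  0.211     ]]
-5.706311018442621
-4.2219570182633905
-5.110691539691078
```

The bucket pose agrees within 1 mm (centre 0.592, 0.1366). I'm lowering with a 4 mm shift forward.

Emit:
{"api": "jog_arm", "payload": {"commands": [[[0.02, -0.006, 0.05, 0, 0, 0], [0.02, -0.006, 0.13, 0, 0, 0], [0.02, -0.006, 0.21, 0, 0, 0], [0.02, -0.006, 0.28, 0, 0, 0], [0.02, -0.006, 0.32, 0, 0, 0], [0.02, -0.006, 0.34, 0, 0, 0], [0.02, -0.006, 0.34, 0, 0, 0], [0.02, -0.006, 0.34, 0, 0, 0], [0.02, -0.006, 0.34, 0, 0, 0]]]}}

```text
t: 10.52
tool_pos: [0.63, 0.1374, 0.2484]
ee_rot: [0.001, 0.743, 0.669, 0.001]
force: [-0.5, 0.5, -2.8]
grip_width: 0.0271
finger_force: 30.0
```

Run:
```python
from h import *
to((.6290,.136,.239),-5.8)
```

```text
t 10.52 pos [0.63   0.1374 0.2484] yaw -5.97 q6 0.15 w 0.0271 F [-0.54  0.49 -2.82] -> shift [-0.006 -0.004  0.037] turn [ 0.002 -0.    -0.002]
```

Emit:
{"api": "jog_arm", "payload": {"commands": [[[-0.006, -0.004, 0.02, 0, 0, 0], [-0.006, -0.004, 0.034, 0, 0, 0], [-0.006, -0.004, 0.034, 0, 0, 0], [-0.006, -0.004, 0.034, 0, 0, 0], [-0.006, -0.004, 0.034, 0, 0, 0]]]}}

```text
t: 10.93
tool_pos: [0.6281, 0.1363, 0.2385]
ee_rot: [0.0, 0.743, 0.669, 0.0]
force: [-0.6, 0.9, -2.4]
grip_width: 0.0272
finger_force: 30.0
```

Run:
```python
from h import *
to((.6290,.136,.239),-5.8)
```

```text
t 10.93 pos [0.6281 0.1363 0.2385] yaw -5.95 q6 0.14 w 0.0272 F [-0.58  0.85 -2.42] -> shift [-0.001  0.004 -0.002] turn [ 0.    -0.    -0.002]
```

Emit:
{"api": "jog_arm", "payload": {"commands": [[[0, 0, 0, 0, 0, 0], [0, 0, 0, 0, 0, 0], [0, 0, 0, 0, 0, 0], [0, 0, 0, 0, 0, 0], [0, 0, 0, 0, 0, 0], [0, 0, 0, 0, 0, 0]]], "gripper": 0.12}}

```text
t: 11.43
tool_pos: [0.6282, 0.1362, 0.2386]
ee_rot: [0.0, 0.743, 0.669, 0.0]
force: [0.4, 0.6, 0.2]
grip_width: 0.0413
finger_force: 0.0
```

Emit:
{"api": "jog_arm", "payload": {"commands": [[[0, 0, -0.05, 0, 0, 0], [0, 0, -0.13, 0, 0, 0], [0, 0, -0.25, 0, 0, 0], [0, 0, -0.38, 0, 0, 0], [0, 0, -0.45, 0, 0, 0], [0, 0, -0.45, 0, 0, 0], [0, 0, -0.45, 0, 0, 0]]]}}

```text
t: 12.02
tool_pos: [0.6286, 0.1363, 0.352]
ee_rot: [0.001, 0.743, 0.669, 0.001]
force: [-0.5, -0.1, -0.5]
grip_width: 0.0413
finger_force: 0.0
```

Run:
```python
from h import *
to((.598,-.165,.35),33)
s=snap("scene"); w=snap("wrist")
c=cv2.resize(s["im"][120:300,315:495],None,fx=2,fy=2,interpolation=cv2.INTER_CUBIC)
cv2.imwrite("pics/p2.png",np.hstack([c,cv2.resize(w["im"],(480,360))]))
```

```text
t 12.02 pos [0.6286 0.1363 0.352 ] yaw -5.95 q6 0.14 w 0.0413 F [-0.5  -0.14 -0.5 ] -> shift [-1.211  0.003  0.008] turn [ 0.002  0.    -0.433]
```

View pics/p2.png

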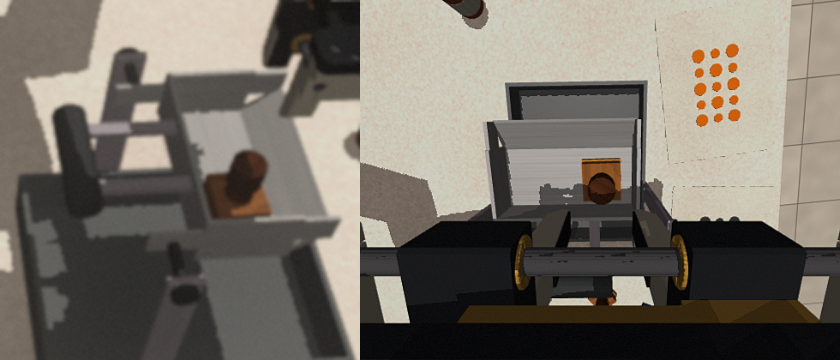

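Stamp a sits square in the upright bucket (crop (600,180)), on the near side. Next is stamp b.

Emit:
{"api": "jog_arm", "payload": {"commands": [[[-1, 0, 0, 0, 0, -0.433], [-1, 0, 0, 0, 0, -0.433], [-1, 0, 0, 0, 0, -0.433], [-1, 0, 0, 0, 0, -0.433], [-1, 0, 0, 0, 0, -0.433], [-1, 0, 0, 0, 0, -0.433], [-1, 0, 0, 0, 0, -0.433], [-1, 0, 0, 0, 0, -0.433], [-1, 0, 0, 0, 0, -0.433]]], "gripper": -0.3}}

```text
t: 12.87
tool_pos: [0.6018, -0.1123, 0.3494]
ee_rot: [-0.002, 0.478, 0.878, 0.0]
force: [0.1, 0.0, -0.1]
grip_width: 0.06
finger_force: 0.0
```

Run:
```python
from h import *
to((.5985,-.165,.15),33)
```

```text
t 12.87 pos [ 0.6018 -0.1123  0.3494] yaw 32.86 q6 -0.94 w 0.06 F [ 0.15  0.01 -0.09] -> shift [-0.172 -0.125  0.797] turn [-0.001 -0.002 -0.002]
```

Emit:
{"api": "jog_arm", "payload": {"commands": [[[-0.17, -0.125, 0.15, 0, 0, -0.002], [-0.17, -0.125, 0.3, 0, 0, -0.002], [-0.17, -0.125, 0.45, 0, 0, -0.002], [-0.17, -0.125, 0.6, 0, 0, -0.002], [-0.17, -0.125, 0.75, 0, 0, -0.002], [-0.17, -0.125, 0.8, 0, 0, -0.002], [-0.17, -0.125, 0.8, 0, 0, -0.002], [-0.17, -0.125, 0.8, 0, 0, -0.002]]]}}

```text
t: 13.53
tool_pos: [0.5993, -0.1628, 0.1503]
ee_rot: [-0.001, 0.475, 0.88, 0.0]
force: [-0.0, -0.3, -0.9]
grip_width: 0.0606
finger_force: 0.0
```

Run:
```python
from h import *
to((.598,-.165,.042),33)
```

```text
t 13.53 pos [ 0.5993 -0.1628  0.1503] yaw 33.29 q6 -1.03 w 0.0606 F [-0.   -0.28 -0.87] -> shift [-0.005 -0.009  0.433] turn [-0.    -0.001  0.003]
```

Emit:
{"api": "jog_arm", "payload": {"commands": [[[-0.005, -0.009, 0.12, 0, 0, 0.003], [-0.005, -0.009, 0.25, 0, 0, 0.003], [-0.005, -0.009, 0.35, 0, 0, 0.003], [-0.005, -0.009, 0.41, 0, 0, 0.003], [-0.005, -0.009, 0.433, 0, 0, 0.003], [-0.005, -0.009, 0.433, 0, 0, 0.003], [-0.005, -0.009, 0.433, 0, 0, 0.003]]]}}

```text
t: 14.12
tool_pos: [0.5996, -0.1675, 0.0447]
ee_rot: [0.002, 0.477, 0.879, 0.0]
force: [0.8, 0.0, 0.0]
grip_width: 0.0609
finger_force: 0.0
```

Emit:
{"api": "jog_arm", "payload": {"commands": [[[0, 0, 0, 0, 0, 0], [0, 0, 0, 0, 0, 0], [0, 0, 0, 0, 0, 0], [0, 0, 0, 0, 0, 0], [0, 0, 0, 0, 0, 0], [0, 0, 0, 0, 0, 0], [0, 0, 0, 0, 0, 0], [0, 0, 0, 0, 0, 0], [0, 0, 0, 0, 0, 0]]], "gripper": 1}}

```text
t: 14.87
tool_pos: [0.5984, -0.1674, 0.043]
ee_rot: [0.0, 0.478, 0.879, 0.0]
force: [0.4, 1.1, 3.4]
grip_width: 0.0277
finger_force: 30.0
```

Gripped, with TCP 43 mm above the base. Lifting.

Emit:
{"api": "jog_arm", "payload": {"commands": [[[0, 0, -0.05, 0, 0, 0], [0, 0, -0.15, 0, 0, 0], [0, 0, -0.3, 0, 0, 0], [0, 0, -0.45, 0, 0, 0], [0, 0, -0.6, 0, 0, 0], [0, 0, -0.75, 0, 0, 0], [0, 0, -0.9, 0, 0, 0], [0, 0, -1, 0, 0, 0], [0, 0, -1, 0, 0, 0], [0, 0, -1, 0, 0, 0]]]}}

```text
t: 15.7
tool_pos: [0.5981, -0.1676, 0.2932]
ee_rot: [0.001, 0.478, 0.878, -0.0]
force: [-0.6, 0.7, -2.9]
grip_width: 0.0274
finger_force: 30.0
```

Run:
```python
from h import *
to((.5552,.140,.345),-5.7)
```

```text
t 15.7 pos [ 0.5981 -0.1676  0.2932] yaw 32.92 q6 -1.03 w 0.0274 F [-0.61  0.71 -2.91] -> shift [ 1.126  0.525 -0.209] turn [0.001 0.001 0.429]
```

Emit:
{"api": "jog_arm", "payload": {"commands": [[[0.1, 0.05, -0.15, 0, 0, 0.05], [0.2, 0.1, -0.21, 0, 0, 0.12], [0.34, 0.16, -0.21, 0, 0, 0.2], [0.48, 0.22, -0.21, 0, 0, 0.27], [0.62, 0.29, -0.21, 0, 0, 0.34], [0.76, 0.35, -0.21, 0, 0, 0.4], [0.88, 0.41, -0.21, 0, 0, 0.43], [0.96, 0.45, -0.21, 0, 0, 0.43], [0.99, 0.46, -0.21, 0, 0, 0.43], [0.99, 0.46, -0.21, 0, 0, 0.43]]]}}

```text
t: 16.53
tool_pos: [0.5584, 0.1048, 0.3423]
ee_rot: [-0.002, 0.741, 0.672, -0.002]
force: [1.1, -0.5, -3.0]
grip_width: 0.0272
finger_force: 30.0
```

Run:
```python
from h import *
to((.5552,.140,.345),-5.7)
```

```text
t 16.53 pos [0.5584 0.1048 0.3423] yaw -5.58 q6 0.09 w 0.0272 F [ 1.08 -0.48 -3.03] -> shift [ 0.139 -0.027 -0.011] turn [-0.003  0.     0.001]
```

Emit:
{"api": "jog_arm", "payload": {"commands": [[[0.08, -0.027, 0, 0, 0, 0], [0.139, -0.027, 0, 0, 0, 0], [0.139, -0.027, 0, 0, 0, 0], [0.139, -0.027, 0.12, 0, 0, 0], [0.139, -0.027, 0.22, 0, 0, 0], [0.139, -0.027, 0.3, 0, 0, 0], [0.139, -0.027, 0.34, 0, 0, 0], [0.139, -0.027, 0.36, 0, 0, 0], [0.139, -0.027, 0.36, 0, 0, 0], [0.139, -0.027, 0.36, 0, 0, 0], [0.139, -0.027, 0.36, 0, 0, 0]]]}}

```text
t: 17.45
tool_pos: [0.5577, 0.1378, 0.2566]
ee_rot: [0.001, 0.742, 0.67, 0.001]
force: [0.3, -0.0, -1.9]
grip_width: 0.0273
finger_force: 30.0
```

Run:
```python
from h import *
to((.5552,.139,.241),-5.7)
```

```text
t 17.45 pos [0.5577 0.1378 0.2566] yaw -5.79 q6 0.15 w 0.0273 F [ 0.31 -0.04 -1.9 ] -> shift [ 0.004 -0.01   0.062] turn [ 0.002 -0.    -0.001]
```

Emit:
{"api": "jog_arm", "payload": {"commands": [[[0.004, -0.008, 0.03, 0, 0, 0], [0.004, -0.008, 0.05, 0, 0, 0], [0.004, -0.008, 0.06, 0, 0, 0], [0.004, -0.008, 0.06, 0, 0, 0], [0.004, -0.008, 0.06, 0, 0, 0], [0.004, -0.008, 0.06, 0, 0, 0]]]}}

```text
t: 17.95
tool_pos: [0.555, 0.1394, 0.2403]
ee_rot: [0.0, 0.742, 0.671, 0.0]
force: [0.3, -0.2, -2.5]
grip_width: 0.027
finger_force: 30.0
```

Emit:
{"api": "jog_arm", "payload": {"commands": [[[0, 0, 0, 0, 0, 0], [0, 0, 0, 0, 0, 0], [0, 0, 0, 0, 0, 0], [0, 0, 0, 0, 0, 0]]], "gripper": 0.12}}

```text
t: 18.28
tool_pos: [0.5551, 0.1394, 0.2406]
ee_rot: [0.0, 0.742, 0.671, 0.0]
force: [-0.4, -0.7, -0.6]
grip_width: 0.0405
finger_force: 0.0
```

Emit:
{"api": "jog_arm", "payload": {"commands": [[[0, 0, -0.05, 0, 0, 0], [0, 0, -0.13, 0, 0, 0], [0, 0, -0.25, 0, 0, 0], [0, 0, -0.4, 0, 0, 0], [0, 0, -0.5, 0, 0, 0], [0, 0, -0.5, 0, 0, 0], [0, 0, -0.5, 0, 0, 0], [0, 0, -0.5, 0, 0, 0], [0, 0, -0.5, 0, 0, 0], [0, 0, -0.5, 0, 0, 0], [0, 0, -0.5, 0, 0, 0]]]}}

```text
t: 19.2
tool_pos: [0.5545, 0.1393, 0.3639]
ee_rot: [-0.001, 0.742, 0.671, -0.001]
force: [0.5, -0.6, 0.6]
grip_width: 0.0411
finger_force: 0.0
```

Run:
```python
from h import *
to((.6,.21,.36),-5.7)
s=snap("scene"); w=snap("side")
c=cv2.resize(s["im"][120:300,315:495],None,fx=2,fy=2,interpolation=cv2.INTER_CUBIC)
d=cv2.resize(w["im"][60:260,160:400],(432,360),interpolation=cv2.INTER_CUBIC)
cv2.imwrite("pics/p3.png",np.hstack([c,d]))
```

```text
t 19.2 pos [0.5545 0.1393 0.3639] yaw -5.78 q6 0.15 w 0.0411 F [ 0.47 -0.59  0.6 ] -> shift [0.3   0.153 0.015] turn [-0.002  0.    -0.001]
```

View pics/p3.png

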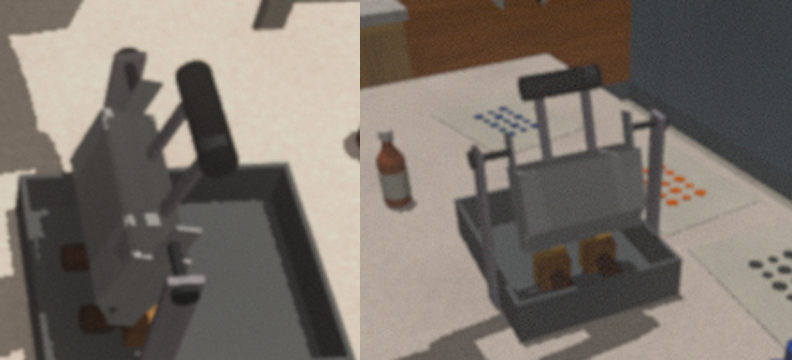

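Tripped: the bucket hangs mouth down. Both stamps lie in the tub (side crop (550,268) and (600,252)), and the counterweight stands above the hinge. Now I'll close the fingers and get ahead of it.

Run:
```python
from h import *
to((.5965,.175,.364),-5.4)
```

```text
t 19.3 pos [0.5547 0.1394 0.3644] yaw -5.77 q6 0.15 w 0.0411 F [-0.95 -0.12  1.04] -> shift [0.159 0.152 0.001] turn [-0.001  0.    -0.004]
```

Emit:
{"api": "jog_arm", "payload": {"commands": [[[0.08, 0.07, 0, 0, 0, -0.004], [0.159, 0.152, 0, 0, 0, -0.004], [0.159, 0.152, 0, 0, 0, -0.004], [0.159, 0.152, 0.1, 0, 0, -0.004], [0.159, 0.152, 0.2, 0, 0, -0.004], [0.159, 0.152, 0.3, 0, 0, -0.004], [0.159, 0.152, 0.36, 0, 0, -0.004], [0.159, 0.152, 0.396, 0, 0, -0.004], [0.159, 0.152, 0.396, 0, 0, -0.004], [0.159, 0.152, 0.396, 0, 0, -0.004]]], "gripper": 1}}

```text
t: 20.13
tool_pos: [0.5966, 0.1749, 0.2665]
ee_rot: [0.0, 0.74, 0.673, -0.0]
force: [1.3, 0.5, 0.1]
grip_width: 0.0007
finger_force: 0.0
```

Run:
```python
from h import *
to((.5868,.067,.265),-5.4)
```

```text
t 20.13 pos [0.5966 0.1749 0.2665] yaw -5.42 q6 0.2 w 0.0007 F [1.3  0.5  0.11] -> shift [-0.434  0.002  0.006] turn [ 0.  0. -0.]
```

Emit:
{"api": "jog_arm", "payload": {"commands": [[[-0.06, 0, 0, 0, 0, 0], [-0.12, 0, 0, 0, 0, 0], [-0.17, 0, 0, 0, 0, 0], [-0.2, 0, 0, 0, 0, 0], [-0.23, 0, 0, 0, 0, 0], [-0.26, 0, 0, 0, 0, 0], [-0.29, 0, 0, 0, 0, 0], [-0.32, 0, 0, 0, 0, 0], [-0.35, 0, 0, 0, 0, 0], [-0.38, 0, 0, 0, 0, 0], [-0.41, 0, 0, 0, 0, 0], [-0.44, 0, 0, 0, 0, 0]]]}}

```text
t: 21.13
tool_pos: [0.5861, 0.0647, 0.2659]
ee_rot: [-0.0, 0.74, 0.673, -0.0]
force: [-0.5, -0.4, 0.6]
grip_width: 0.0006
finger_force: 0.0
```

Emit:
{"api": "jog_arm", "payload": {"commands": [[[-0.04, 0, 0, 0, 0, 0], [-0.08, 0, 0, 0, 0, 0], [-0.08, 0, 0, 0, 0, 0], [-0.08, 0, 0, 0, 0, 0]]]}}

```text
t: 21.47
tool_pos: [0.5844, 0.045, 0.2662]
ee_rot: [-0.0, 0.74, 0.672, 0.0]
force: [-0.2, 0.3, 0.5]
grip_width: 0.0004
finger_force: 0.0
```

Run:
```python
from h import *
to((.5868,.067,.265),-5.4)
s=snap("scene"); w=snap("side")
c=cv2.resize(s["im"][120:300,315:495],None,fx=2,fy=2,interpolation=cv2.INTER_CUBIC)
d=cv2.resize(w["im"][60:260,160:400],(432,360),interpolation=cv2.INTER_CUBIC)
cv2.imwrite("pics/p4.png",np.hstack([c,d]))
```

```text
t 21.47 pos [0.5844 0.045  0.2662] yaw -5.49 q6 -0.02 w 0.0004 F [-0.22  0.34  0.53] -> shift [0.089 0.001 0.005] turn [-0.    -0.    -0.001]
```

No force remains, so the bucket has probably fallen home. I'm retreating up before the last look.

Emit:
{"api": "jog_arm", "payload": {"commands": [[[0, 0, -0.15, 0, 0, 0], [0, 0, -0.3, 0, 0, 0], [0, 0, -0.45, 0, 0, 0], [-0.1, 0, -0.5, 0, 0, 0], [-0.25, 0, -0.5, 0, 0, 0], [-0.4, 0, -0.5, 0, 0, 0], [-0.55, 0, -0.5, 0, 0, 0], [-0.6, 0, -0.5, 0, 0, 0], [-0.6, 0, -0.5, 0, 0, 0], [-0.6, 0, -0.5, 0, 0, 0], [-0.6, 0, -0.5, 0, 0, 0]]]}}

```text
t: 22.48
tool_pos: [0.5704, -0.1023, 0.3912]
ee_rot: [-0.0, 0.739, 0.673, 0.0]
force: [-0.2, 0.3, 0.6]
grip_width: 0.0003
finger_force: 0.0
```

Run:
```python
from h import *
s=snap("scene"); w=snap("side")
c=cv2.resize(s["im"][120:330,230:495],(454,360),interpolation=cv2.INTER_CUBIC)
d=cv2.resize(w["im"][100:310,200:400],(343,360),interpolation=cv2.INTER_CUBIC)
cv2.imwrite("pics/p5.png",np.hstack([c,d]))
```

```text
(no output)
```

View pics/p5.png

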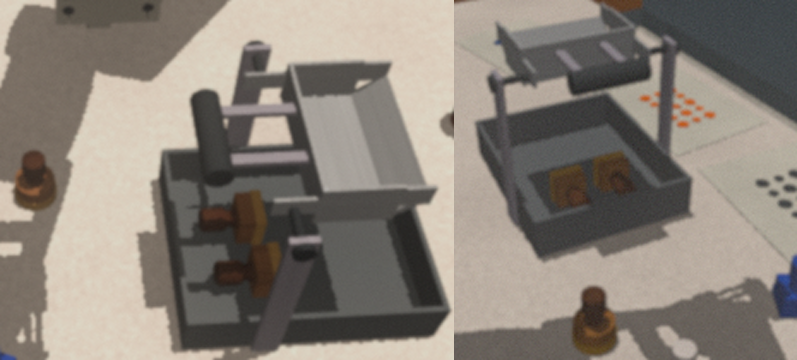

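The bucket is upright and empty. Both square stamps lie in the tub at (235,218) and (250,270), and the round one still stands at (34,180). Handing in.

```bash
python3 -c "
from h import *
print(r.close_job())"
```

```text
the job is handed in; nothing more can be done
None
```

I handed the job in at about 22.5 s: both square stamps were dumped into the tub by their own weight, the bucket is back upright and empty, and the round stamp was not moved; `close_job` returned no verdict.

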